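# Load the vial mixer and shut its sliding guard until the catch clicks

## Robot

A 6-joint arm with a two-finger parallel gripper is mounted at the origin on a cart in front of the work surface, level with it; the furniture and walls round the work are solid. World frame = base frame: x ahead of the robot, y to its left, z up, the work surface at z = 0. Lengths are in m, angles in rad, forces in N, time in s.
With the tool pointing down it reaches from about 0.4 to 0.925 m from the base axis. Payload 3.4 kg.
Tool frame: the origin (TCP) lies on the front face of the gripper's body, between the roots of the fingers; the fingertips stand ahead of it and the grasp point (between the pads) lies 54 mm ahead of it (env.finger_overhang is the z of the fingertips in the tool frame, in m); z points along the fingers, x is the direction in which the jaws open and shut, and the axes are right-handed (so a half turn about z gives the same grasp; the last joint's range is limited). The gripper opens to 85 mm and grips with 20 to 120 N. Pads are 22 mm wide; open, the fingers measure 114 mm over their backs; the gripper's body (76 mm by 85 mm) begins 54 mm behind the grasp point. The pads swing forward as they close: fully open they stand 13 mm farther back than shut.
Start: joints at [-0.073, 0.307, 1.506, -0, 1.328, -0.073], TCP at [0.575, -0, 0.304] pointing down, gripper open.
Joint ranges: [-3.12, 3.12], [-1.05, 2.28], [0.14, 2.33], [-1.42, 4.57], [0.1, 2.73], [-2.68, 2.68]. Speed limits (rad/s): [2.57, 2.57, 3.14, 3.14, 3.14, 3.14].

## Interface

Orientations are given as a rotation vector (axis times angle).
In Python, from rig import env gives the robot as it stands.
- The arm moves only by the shell command python3 -m crank 'ROWS' [FORCE]. ROWS is JSON, a list of rows, each a list of 3 entries, a list of its own where there are three numbers: the shift along the tool's x, y, z in cm, then the turn about the tool's z in degrees, then the finger opening in cm, from 0 to 8.54. A call has 1 to 12 rows; each row shifts and turns the commanded pose from where the row before left it, along the tool's axes as they then stand; what a row does not reach is not made up. A row lasts 1/12 s, in which the tool goes at most 41.7 mm and 7.16 degrees, less where a joint would pass 70% of its speed; a pose out of reach is approached as far as the arm can. A call is refused whole if a number of a shift passes 4.17 or a number of a turn 7.16, either way. A call with a gripper value outside its range is refused whole. The fingers move at their own pace and stop on an object; FORCE is the grip in N (left out, the last holds). Time passes only in rows, so rows that do not move let the fingers close. It gives the time, the measured TCP pose, the force and the opening at its end, in the units of the state.
- env.observe(): the state, without advancing time (a new reading comes with each control period).
- env.grab_frame(name): name is "scene" or "side" or "wrist"; returns the picture (400x640x3 uint8, red, green, blue); there is no depth.
- env.camera_info(name): a dict with "K" (3x3 intrinsics, pixels), "R" (3x3) and "t" (3): a world point X has camera coordinates R X + t. Camera axes: x right, y down, z forward; pixel columns grow to the right and rows downward; lengths in m; the calibration is good to about 2 mm. A picture is of the moment at which its call begins: read the wrist's pose just before it. camera_info takes no time and is no camera call; for the wrist camera it gives the pose at the moment of the call.
- env.close_job(): hands the job in, once; it reports no verdict.
Trained networks look in the newest picture that a camera, given by its name, has taken for a name from the list of things; names that differ only in an ending like _2 or _b are one class to them, and where a whole thing is asked for, a point or a joint stands for the part that bears it (a point fixed in the world has none). Each returns a list of dicts, best first, with "confidence" (0 to 1); they miss things now and then, are a little off and sometimes report something else, mostly with a low value. They report only what shows in the picture. A call takes as long as a camera call.
- env.silhouettes(camera, target): "region" (400x640 bool, what is visible of it) and "extent" ([left, top, right, bottom] in pixels, round what is visible of it).
The state is a dict: "time": time; "joint_positions": joint angles; "dq": joint speeds; "joint_torque": joint torques, N m; "position": TCP position; "ee_rot": TCP orientation; "force": force on the tool from outside, world axes, zero at the start; "moment": the same for the moment, N m; "gripper_width": finger opening in m.
Only numpy, scipy, OpenCV 4.12 (cv2) and the standard library are available. Lean on these libraries where they do the work, as an engineer would, in place of code of your own. Each camera call takes 0.05 s, during which the arm holds its last target. There are 200 camera calls.

## Task

Stand the small loose vial upright in the cup of the vial mixer, right down on the cup's floor. Then slide the mixer's guard along its rails over the vial until its catch clicks and holds it shut: push smoothly, feel for the catch, and do not slam the guard or crush the rubber buffer behind the catch. Let go of everything, and leave the other things on the bench where they are.

Things in the scene. Friction and masses are not known exactly. Their poses are not given: they have to be found in the camera images.
- vial: small white vial with a pale crimp cap, standing loose on the bench: 22 mm in diameter up to 46 mm above its foot, neck and cap 16 mm in diameter up to 54 mm, 30 g. Origin at the centre of its foot, z up along the vial. It stands beside one end of the mixer and the flat petri dish beside the other, either way round.
- mixer: the vial mixer, fixed to the bench: a low white housing 100 (its x) x 296 (its y) x 32 mm high; origin under its centre, z up. A tall cabinet stands some 60 mm behind it (+x). Its guard (a tunnel 64 mm wide, 96 mm long, 70 mm high, clear sides and top, open towards the cup) runs on rails along its y axis, starts near the +y end and shuts towards -y, over the cup.
- well (a point): centre of the inner floor of the mixer's black cup, 35 mm above the bench, at [0.014, -0.075, 0.035] in the mixer's frame. The cup is 26 mm in inner and 36 mm in outer diameter; its rim is 13 mm above this point. Free beside it: at least 40 mm along the mixer's y to the open guard, 39 mm along x to the catch, 60 mm to the end panel.
- guard_handle (a point): centre of the top of the guard's handle, 136 mm above the bench: an upright black block, 44 mm along the mixer's x, 14 mm thick along its y, 34 mm high, in the middle of the guard's flat top (102 mm above the bench; 41 mm of it before and behind the handle). Push its +y face towards the mixer's -y, or pinch it across its thickness. Axes as the mixer's.
- guard (a joint): travel of the guard, m, growing towards the mixer's -y: starts at 0 to 0.025 (open); 1.5 N of friction. It is held shut somewhere between 0.104 and 0.132 (the catch is adjustable, its place not exactly known). 22 mm before that its steel striker meets the pawl: lifting it takes about 8 N of push over 7 mm, then 2 N over 8 mm, then the pawl drops in behind the striker and holds.
- pawl (a joint): lift of the catch's sprung pawl and its black plunger head, m: 0 down, about 0.006 while riding on the striker, 0 again when clicked in behind it (also 0 before the striker comes). The catch is a steel gate 20 x 23 mm on the housing's -x side near its -y end, 37 mm high above the housing, the plunger head's top at 51 mm.
- buffer (a joint): compression of the rubber buffer just behind (-y of) the catch, m: 0 free. The striker touches it 1.5 mm before the guard is held shut, and it stays compressed by about 1 mm when shut. 4 N per mm; it bottoms at 7 mm; pressed by more than 4.5 mm (18 N) it counts as crushed.
- petri: bystander: flat closed petri dish, 57 mm in diameter, 14 mm high, on the bench. Origin under its centre.
- beaker: bystander: empty plastic beaker, 62 mm in diameter, 70 mm high, on the bench. Origin under its centre.
- amber_bottle: bystander: amber bottle, 49 mm in diameter, 111 mm high, on the bench. Origin under its centre.
- end_panel (a point): middle of the top edge of the fixed white end panel at the mixer's -y end, 102 mm above the bench; the panel is 68 mm wide along the mixer's x and 6 mm thick. The shut guard ends 10 to 40 mm short of it.

How it is judged:
By the outcome, as a careful person would: the job done as asked, in the order asked, and still so for the second after the job is handed in, with the robot touching nothing.
It also fails if it takes over 53 s, if anything falls off the work surface, if the arm or the gripper's body presses on something with over 40 N, if the wrist force passes 120 N, or if a joint passes its speed limit or range.

## Working session

There is one attempt and no reset: what is moved stays moved. The work goes in short steps, Python scripts to look and compute and a shell command to move; the robot and the scene stay as the last step left them, time stands still between calls to the robot, and variables do not carry over. Pictures are saved under pics/ and viewed, about 8 in all and at most 12, crops included, and the job is handed in when it is done.

```bash
mkdir -p pics; ls
python3 - <<'E'
from rig import env
import cv2,numpy as np
ims=[]
for c in ("scene","side"):
    im=env.grab_frame(c); ims.append(im)
    cv2.imwrite(f"pics/{c}0.png",im[:,:,::-1])
    for t in ("vial","mixer","petri","beaker","amber_bottle","guard_handle","pawl","end_panel"):
        try:
            r=env.silhouettes(c,t)
            print(c,t,[(round(d["confidence"],2),[int(v) for v in d["extent"]],int(d["region"].sum())) for d in r[:2]])
        except Exception as e: print(c,t,e)
    i=env.camera_info(c); print(np.round(i["K"],1).tolist(),np.round(-i["R"].T@i["t"],3),np.round(i["R"],3).tolist())
o=env.observe();print(o["time"],o["position"],o["ee_rot"],o["force"],o["gripper_width"],env.finger_overhang)
E
```

```text
pics
scene vial [(0.74, [210, 210, 336, 294], 4713), (0.55, [189, 271, 201, 294], 200)]
scene mixer [(0.66, [214, 212, 338, 293], 4550)]
scene petri [(0.72, [331, 216, 349, 232], 213)]
scene beaker []
scene amber_bottle [(0.38, [343, 192, 345, 206], 47)]
scene guard_handle [(0.81, [234, 217, 281, 269], 1799)]
scene pawl [(0.43, [330, 217, 348, 233], 236)]
scene end_panel [(0.65, [214, 211, 336, 295], 4768), (0.25, [233, 218, 281, 266], 1796)]
[[451.7, 0.0, 316.7], [0.0, 451.7, 207.0], [0.0, 0.0, 1.0]] [-0.107  0.652  0.643] [[-0.866, -0.499, -0.025], [-0.202, 0.396, -0.896], [0.457, -0.771, -0.444]]
side vial [(0.3, [311, 170, 346, 204], 636)]
side mixer [(0.94, [293, 172, 352, 234], 1762)]
side petri [(0.66, [311, 249, 332, 263], 243)]
side beaker [(0.59, [266, 245, 290, 278], 652), (0.22, [294, 167, 352, 237], 1895)]
side amber_bottle [(0.61, [342, 253, 361, 300], 663)]
side guard_handle [(0.96, [309, 170, 343, 207], 662)]
side pawl [(0.35, [315, 248, 333, 265], 257)]
side end_panel [(0.7, [297, 170, 352, 234], 1730)]
[[413.9, 0.0, 315.3], [0.0, 413.9, 202.0], [0.0, 0.0, 1.0]] [ 0.254 -1.322  0.736] [[0.987, -0.159, -0.001], [-0.08, -0.49, -0.868], [0.137, 0.857, -0.497]]
0.9 [ 5.75000917e-01 -1.01501902e-05  3.03924992e-01] [ 3.14159032e+00 -2.56912750e-05  5.86490088e-05] [ 0.97895629 -1.1902981  -0.53322358] 0.08570145527354742 0.0726
```

Run:
```python
import cv2,numpy as np
a=cv2.imread("pics/scene0.png")[170:320,160:380];b=cv2.imread("pics/side0.png")[150:320,230:400]
a=cv2.resize(a,(770,525),interpolation=cv2.INTER_CUBIC);cv2.imwrite("pics/a.png",a)
b=cv2.resize(b,(595,595),interpolation=cv2.INTER_CUBIC);cv2.imwrite("pics/b.png",b)
```

```text
(no output)
```

View pics/a.png

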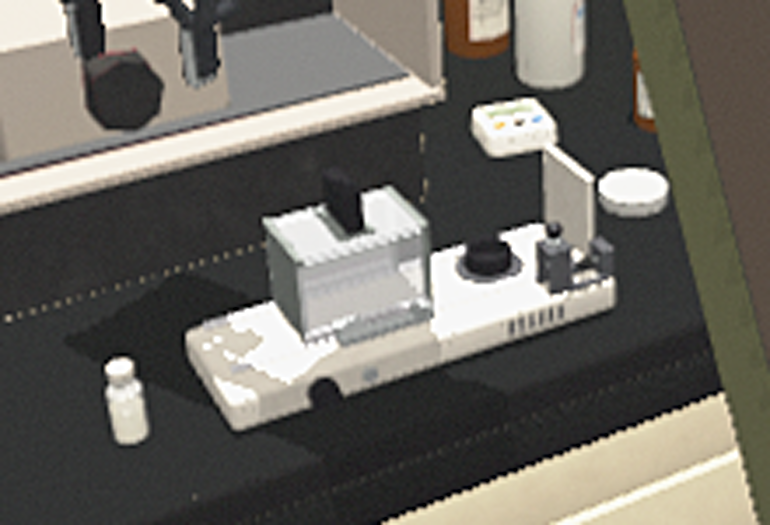

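View pics/b.png

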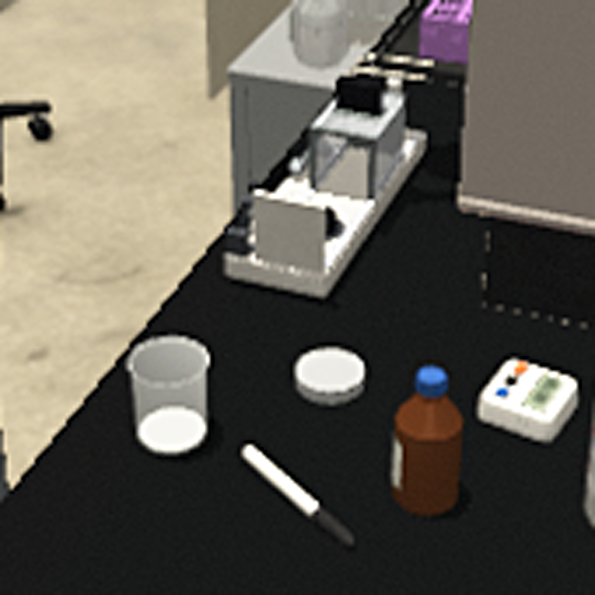

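```bash
cat > h.py <<'E'
from rig import env
import numpy as np,cv2
from scipy.optimize import least_squares
def ray(ci,uv):
    d=ci["R"].T@np.linalg.inv(ci["K"])@np.array([uv[0],uv[1],1.]); return -ci["R"].T@ci["t"],d
def onz(ci,uv,z):
    c,d=ray(ci,uv); return c+d*(z-c[2])/d[2]
def proj(ci,X):
    p=(ci["R"]@np.asarray(X).T+ci["t"][:,None]); q=ci["K"]@p; return (q[:2]/q[2]).T
def m2w(m,P):
    P=np.asarray(P,float);c,s=np.cos(m[2]),np.sin(m[2])
    return np.c_[m[0]+c*P[:,0]-s*P[:,1],m[1]+s*P[:,0]+c*P[:,1],P[:,2]]
E
python3 - <<'E'
from h import *
S=env.camera_info("scene");D=env.camera_info("side")
fa=lambda p:(160+p[0]/3.5,170+p[1]/3.5); fb=lambda p:(230+p[0]/3.5,150+p[1]/3.5)
obs=[(S,fa((237,430)),(-.05,.148,0)),(S,fa((614,300)),(-.05,-.148,0)),(S,fa((489,245)),(.014,-.075,.048)),
(S,fa((187,340)),(.05,.148,.032)),(D,fb((323,297)),(.05,-.148,0)),(D,fb((228,276)),(-.05,-.148,0)),(D,fb((428,133)),(.05,.148,.032))]
def f(m): return np.concatenate([proj(c,m2w(m,[P]))[0]-uv for c,uv,P in obs])
for s in (0,.5,-.5,1.5):
    r=least_squares(f,[.55,.1,s],loss="soft_l1");print(r.x,r.cost)
    if s==0:print(f(r.x).round(1).reshape(-1,2))
m=least_squares(f,[.55,.1,0],loss="soft_l1").x
print("vial",onz(S,fa((130,438)),0.002),onz(S,fa((120,362)),.054))
print("petri",onz(D,fb((330,372)),.014),onz(S,fa((633,188)),.014),"well",m2w(m,[(.014,-.075,.035)]))
print("vial in side",(proj(D,[onz(S,fa((120,362)),.054)])-[230,150])*3.5)
E
```

```text
[ 0.47819949 -0.1261817  -0.53644293] 12.665844221126026
[[-0.2  1.4]
 [ 0.7  2.2]
 [-0.5 -1.1]
 [-0.9 -4.8]
 [ 0.8  3.2]
 [-1.4  2.6]
 [-0.4 -0.4]]
[ 0.47819949 -0.1261817  -0.53644287] 12.665844221116412
[ 0.47819949 -0.1261817  -0.53644303] 12.665844221176812
[ 0.47819949 -0.1261817  -0.5364429 ] 12.665844221118665
vial [0.56948791 0.06448884 0.002     ] [0.57755398 0.05471595 0.054     ]
petri [ 0.42934828 -0.38870304  0.014     ] [ 0.422158   -0.37669826  0.014     ] well [[ 0.4519018  -0.19780175  0.035     ]]
vial in side [[392.71529774  81.12810692]]
```

Run:
```python
from h import *
w=env.camera_info("wrist");im=env.grab_frame("wrist");cv2.imwrite("pics/w0.png",im[:,:,::-1])
print(np.round(-w["R"].T@w["t"],3),np.round(w["R"],3).tolist(),w["K"][0])
for t in ("vial","mixer"): 
  for d in env.silhouettes("wrist",t): print(t,d["confidence"],d["extent"])
```

```text
[0.576 0.073 0.374] [[1.0, -0.0, 0.0], [-0.0, -0.958, 0.287], [0.0, -0.287, -0.958]] [304.59208038   0.         317.73557368]
vial 0.8 [310.1, 107.5, 329.6, 125.9]
mixer 0.88 [154.6, 137.2, 336.1, 384.0]
```

View pics/w0.png

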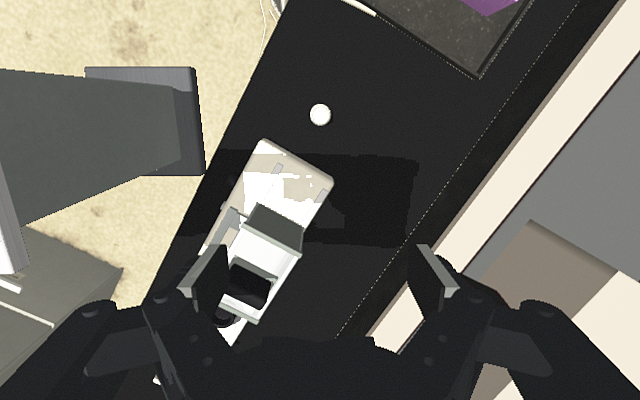

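```bash
python3 -m crank '[[[-1.8,2.87,0],0,8.5],[[-1.8,2.87,0],0,6],[[-1.8,2.87,0],0,6],[[-1.8,2.87,0],0,6],[[-1.8,2.87,0],0,6],[[-1.8,2.87,0],0,6]]' && python3 -m crank '[[[0,0,0],-7,5],[[0,0,0],-7,5],[[0,0,0],-7,5],[[0,0,0],-7,5],[[0,0,0],-7,5],[[0,0,0],-7,5],[[0,0,0],-7,5],[[0,0,0],-7,5],[[0,0,0],-3.3,5],[[0,0,0],0,5],[[0,0,0],0,5]]'
python3 - <<'E'
from h import *
w=env.camera_info("wrist");im=env.grab_frame("wrist");cv2.imwrite("pics/w1.png",im[:,:,::-1])
np.savez("pics/w1.npz",**w)
print(np.round(-w["R"].T@w["t"],4))
m=[.478,-.126,-.536]
print(proj(w,m2w(m,[(.014,-.075,.048),(-.05,-.148,.032),(.05,-.148,.032)])))
for t in ("mixer","guard_handle","pawl","end_panel","petri"): 
  for d in env.silhouettes("wrist",t): print(t,d["confidence"],d["extent"])
E
```

```text
time: 1.55
position: [0.466, -0.1733, 0.304]
ee_rot: [3.141, 0.001, 0.0]
force: [0.8, 0.4, -0.2]
gripper_width: 0.0601
time: 2.47
position: [0.467, -0.1722, 0.304]
ee_rot: [2.732, 1.552, 0.0]
force: [0.2, -0.6, 0.5]
gripper_width: 0.05
[ 0.4051 -0.1354  0.3743]
[[290.57144252 169.21890398]
 [222.84790014 108.34318594]
 [230.6057877  196.33204207]]
mixer 0.62 [213.1, 94.0, 500.6, 213.5]
pawl 0.69 [255.6, 113.0, 266.9, 124.9]
pawl 0.15 [28.8, 279.9, 126.1, 362.4]
end_panel 0.83 [210.4, 91.5, 500.6, 214.3]
petri 0.97 [134.7, 199.5, 185.8, 243.1]
petri 0.61 [210.2, 92.9, 497.3, 211.6]
```

View pics/w1.png

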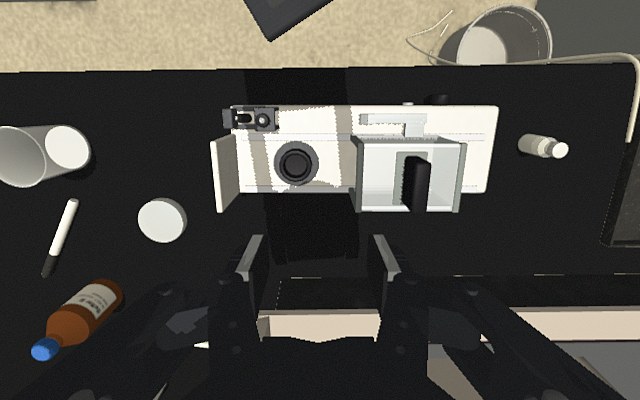

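Run:
```python
from h import *
w=dict(np.load("pics/w1.npz"));im=cv2.imread("pics/w1.png");g=cv2.cvtColor(im,cv2.COLOR_BGR2GRAY).astype(float)
for c in (310,330,480): print("col",c,"rows95-112",g[98:112,c].astype(int),"rows186-200",g[186:200,c].astype(int))
for r in (125,170,180): print("row",r,g[r,484:504].astype(int))
b=(g[135:190,268:325]<110).astype(np.uint8);n,l,s,ce=cv2.connectedComponentsWithStats(b);print([(s[i].tolist(),(ce[i]+[268,135]).round(2)) for i in range(1,n) if s[i][4]>50])
b=(g[125:170,510:575]>110).astype(np.uint8);n,l,s,ce=cv2.connectedComponentsWithStats(b);print([(s[i].tolist(),(ce[i]+[510,125]).round(2)) for i in range(1,n) if s[i][4]>30])
c1=cv2.resize(im[90:220,205:355],(750,650)[:2] if 0 else (690,598),interpolation=cv2.INTER_CUBIC);cv2.imwrite("pics/c1.png",c1)
c2=cv2.resize(im[90:220,345:580],(800,442),interpolation=cv2.INTER_CUBIC);cv2.imwrite("pics/c2.png",c2)
```

```text
col 310 rows95-112 [ 19  21  16  18  22  15  25 111 140 173 183 245 252 250] rows186-200 [151 160 159 163 163 170 115  32  14  14  16  18  15  19]
col 330 rows95-112 [ 17  17  23  18  20   8  14 120 230 246 248 250 251 251] rows186-200 [147 160 160 162 163 172 116  35  18  22  22  17  13  17]
col 480 rows95-112 [ 26  33  30  31  27  25   4 133 218 239 241 245 248 248] rows186-200 [249 249 248 250 248 246 178  61  21  28  35  30  29  30]
row 125 [247 247 248 246 248 246 247 247 247 250 248 251 129  17  22  31  33  28
  33  31]
row 170 [247 248 251 253 189  70  20  28  32  30  31  31  31  33  32  31  34  31
  30  30]
row 180 [250 250 237 104  13  28  31  29  28  34  30  31  28  31  26  34  35  31
  30  33]
[([6, 6, 45, 45, 1384], array([296.45, 164.18]))]
[([8, 9, 51, 24, 812], array([542.34, 145.62]))]
```

View pics/c1.png

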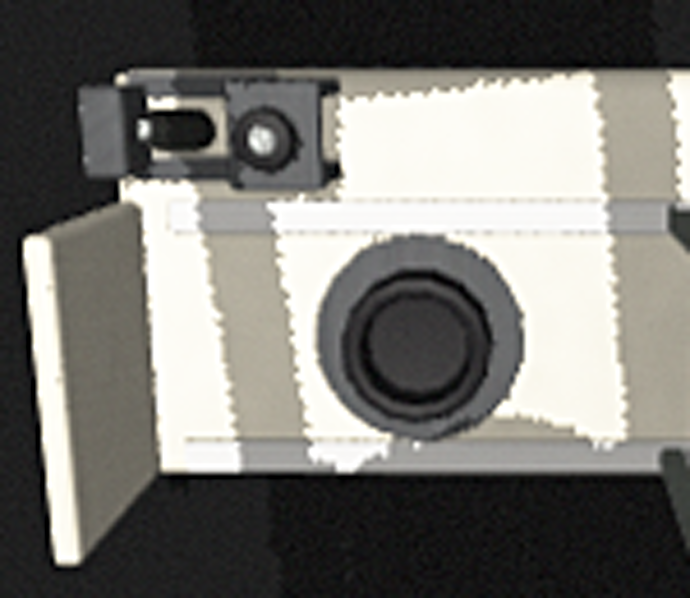

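View pics/c2.png

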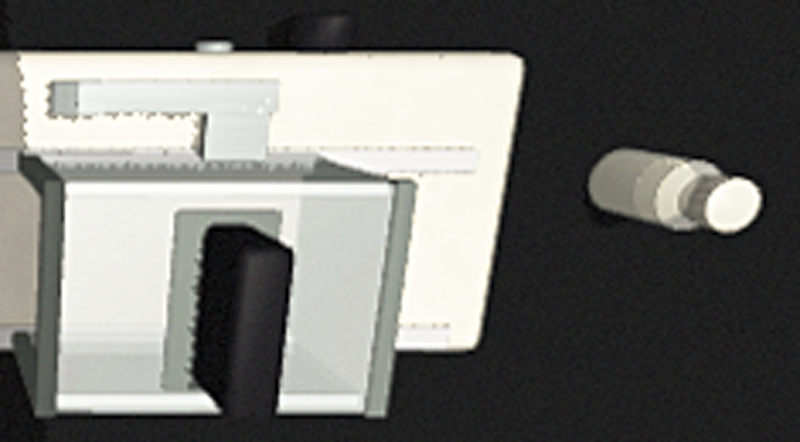

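```bash
cat > fit.py <<'E'
from h import *
w=dict(np.load("pics/w1.npz"))
def inm(m,X):
    c,s=np.cos(m[2]),np.sin(m[2]);d=X[:2]-np.array(m[:2]);return np.array([c*d[0]+s*d[1],-s*d[0]+c*d[1]])
E=[((310,192.2),0,.05),((330,192.2),0,.05),((480,192.6),0,.05),((330,105),0,-.05),((480,105),0,-.05),((496.3,125),1,.148),((488.5,170),1,.148),((487,180),1,.148)]
rim=(295.8,164.8)
def f(m):
    r=[inm(m,onz(w,uv,.032))[k]-v for uv,k,v in E]
    return np.r_[r,inm(m,onz(w,rim,.048))-[.014,-.075]]*1000
if __name__=="__main__":
    r=least_squares(f,[.478,-.126,-.536]);m=r.x;print(m,np.degrees(m[2]));print(f(m).round(1))
    print("well",m2w(m,[(.014,-.075,.035)]),"rim direct",onz(w,rim,.048))
    h=onz(w,(422.6,186.9),.136);print("handle",h,inm(m,h));p=onz(w,(215.9,177),.102);print("panel",inm(m,p))
    pl=onz(w,(205+262/4.6,90+138/4.6),.083);print("plunger",inm(m,pl))
    fa=lambda p:(345+p[0]/3.404,90+p[1]/3.404)
    S=env.camera_info("scene");fs=lambda p:(160+p[0]/3.5,170+p[1]/3.5)
    for n,uv,z in (("cap",fa((734,204)),.054),("foot",fa((613,185)),.0)): print(n,onz(w,uv,z))
    # two-view heights: cap & rim & handle
    for n,a,b in (("cap",fa((734,204)),fs((119,362))),("rim",rim,fs((489,243))),):
        c1,d1=ray(w,a);c2,d2=ray(S,b);st=np.linalg.lstsq(np.c_[d1,-d2],c2-c1,rcond=None)[0];print(n,"2view",c1+st[0]*d1,c2+st[1]*d2)
    print("start-wrist vial top", end=" ")
E
python3 fit.py
```

```text
[ 0.47634766 -0.12056036 -0.54159115] -31.030886975628846
[-0.4 -0.4 -0.6  1.1  0.6 -0.6 -0.8 -0.6 -0.3  2.1]
well [[ 0.44968161 -0.19204408  0.035     ]] rim direct [ 0.45049584 -0.19011503  0.048     ]
handle [ 0.50655642 -0.09653393  0.136     ] [0.01349994 0.03616062]
panel [ 0.01426495 -0.14270237]
plunger [-0.03585883 -0.10123232]
cap [0.57924304 0.05915379 0.054     ]
foot [0.57957343 0.05668758 0.        ]
cap 2view [0.57765092 0.05737534 0.05692807] [0.57611739 0.05678902 0.0557381 ]
rim 2view [ 0.4500576  -0.18958652  0.05114975] [ 0.44645781 -0.19186436  0.0510311 ]
start-wrist vial top
```

```bash
python3 -m crank '[[[3.63,-0.31,0],0.3,5],[[3.63,-0.31,0],0,5],[[3.63,-0.31,0],0,5],[[3.63,-0.31,0],0,5],[[3.63,-0.31,0],0,5],[[3.63,-0.31,1.5],0,5],[[3.63,-0.31,2.5],0,5],[[0,0,4],0,5],[[0,0,0],0,5],[[0,0,0],0,5]]'
python3 - <<'E'
from h import *
w=env.camera_info("wrist");im=env.grab_frame("wrist");cv2.imwrite("pics/w2.png",im[:,:,::-1]);np.savez("pics/w2.npz",**w)
for d in env.silhouettes("wrist","vial"): print(d["confidence"],d["extent"])
uv=proj(w,[(.578,.0575,.054)])[0].astype(int);print(uv)
y0,x0=max(uv[1]-60,0),max(uv[0]-80,0);c=im[y0:y0+120,x0:x0+160,::-1];print(x0,y0);cv2.imwrite("pics/c3.png",cv2.resize(c,(c.shape[1]*5,c.shape[0]*5),interpolation=cv2.INTER_CUBIC))
E
```

```text
time: 3.6
position: [0.5764, 0.0553, 0.2232]
ee_rot: [-2.731, -1.547, 0.01]
force: [0.2, -0.4, 1.1]
gripper_width: 0.0501
0.71 [311.8, 169.8, 335.7, 201.9]
[321 193]
241 133
```

View pics/c3.png

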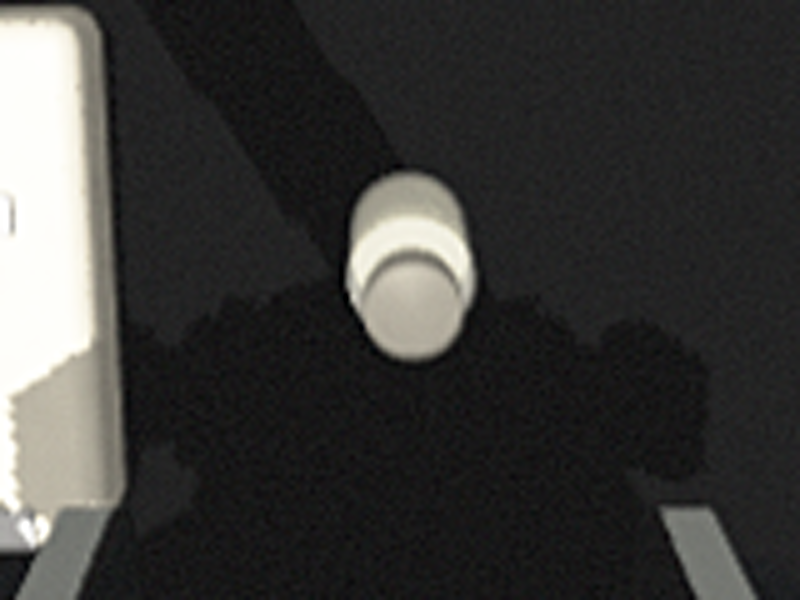

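Run:
```python
from h import *
import fit
w=dict(np.load("pics/w2.npz"));w1=dict(np.load("pics/w1.npz"))
a=onz(w,(323.6,194.6),.054);print("cap",a);f=onz(w,(322.6,167),0.);print("foot edge",f)
c1,d1=ray(w,(323.6,194.6));c2,d2=ray(w1,(345+734/3.404,90+204/3.404));st=np.linalg.lstsq(np.c_[d1,-d2],c2-c1,rcond=None)[0];print("2view",c1+st[0]*d1,c2+st[1]*d2)
c,s=np.cos(np.radians(59)),np.sin(np.radians(59))
o=env.observe()["position"];T=lambda p:(c*(p[0]-o[0])+s*(p[1]-o[1]),s*(p[0]-o[0])-c*(p[1]-o[1]))
print(o,"tool",T(a),T(f))
# vial in start wrist view
from scipy.spatial.transform import Rotation as R
print(R.from_rotvec(env.observe()["ee_rot"]).as_matrix().round(4).tolist())
```

```text
cap [0.57946463 0.05830522 0.054     ]
foot edge [0.56909895 0.06423988 0.        ]
2view [0.579187   0.05845184 0.05503346] [0.57875623 0.05861001 0.0548953 ]
[0.57868215 0.05437492 0.22659032] tool (np.float64(0.0037719335404094276), np.float64(-0.0013535366583760369)) (np.float64(0.003520206507433488), np.float64(-0.013295238433589821))
[[0.5157, 0.8568, 0.0012], [0.8568, -0.5157, -0.0003], [0.0004, 0.0012, -1.0]]
```

```bash
python3 -m crank '[[[0.37,-0.17,1],0,5],[[0,0,3],0,5],[[0,0,3],0,5],[[0,0,3],0,5],[[0,0,1.5],0,5],[[0,0,0],0,5],[[0,0,0],0,5],[[0,0,0],0,5]]' 30
python3 - <<'E'
from h import *
for i in range(3):
    o=env.observe();print(o["time"],o["position"].round(4),o["force"].round(2))
    w=env.camera_info("wrist");im=env.grab_frame("wrist")
cv2.imwrite("pics/w3.png",im[:,:,::-1])
uv=proj(w,[(.5793,.0585,.054)])[0].astype(int);print(uv)
c=im[130:400,120:520,::-1];cv2.imwrite("pics/c4.png",cv2.resize(c,(800,540)))
E
```

```text
time: 4.37
position: [0.5801, 0.0586, 0.1122]
ee_rot: [2.734, 1.545, 0.005]
force: [-1.1, 0.2, 1.3]
gripper_width: 0.0502
4.3667 [0.5801 0.0586 0.1122] [-1.06  0.19  1.35]
4.4167 [0.5803 0.0588 0.1124] [-0.05  0.05  0.55]
4.4667 [0.5802 0.0588 0.1124] [ 0.06 -0.02  0.09]
[315 258]
```

View pics/c4.png

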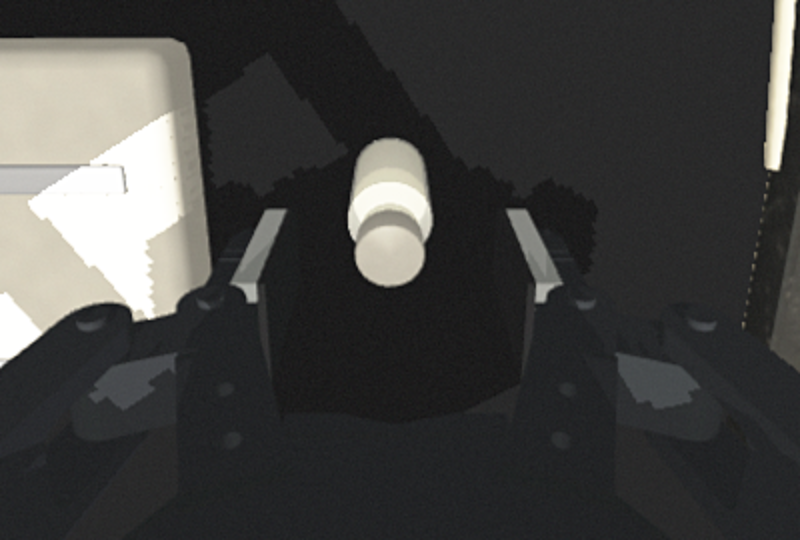

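```bash
python3 -m crank '[[[0,0,1.2],0,5],[[0,0,1.05],0,5],[[0,0,0],0,5],[[0,0,0],0,1.6],[[0,0,0],0,1.6],[[0,0,0],0,1.6],[[0,0,0],0,1.6],[[0,0,0],0,1.6],[[0,0,0],0,1.6],[[0,0,0],0,1.6]]' 35
```

```text
time: 5.35
position: [0.579, 0.059, 0.0882]
ee_rot: [2.734, 1.547, 0.001]
force: [-0.0, -0.7, 2.4]
gripper_width: 0.021
```

```bash
python3 -m crank '[[[0,0,-1.5],0,1.6],[[0,0,-2.5],0,1.6],[[0,0,-2.5],0,1.6],[[0,0,0],0,1.6],[[0,0,0],0,1.6]]'
python3 - <<'E'
from h import *
print(env.finger_overhang)
w=env.camera_info("wrist");im=env.grab_frame("wrist");cv2.imwrite("pics/w4.png",im[:,:,::-1]);np.savez("pics/w4.npz",**w)
o=env.observe();print(o["position"],o["force"])
R=w["R"];C=-R.T@w["t"];from scipy.spatial.transform import Rotation as Ro
T=Ro.from_rotvec(o["ee_rot"]).as_matrix()
P=[o["position"]+T@np.array(v) for v in ((0,0,.0342),(0,0,.0882),(0,0,.0726),(.011,-.011,.0726),(-.011,-.011,.0726),(.011,-.011,.0856))];print(proj(w,np.array(P)).round(1).tolist())
c=im[150:350,220:420,::-1];cv2.imwrite("pics/c5.png",cv2.resize(c,(600,600),interpolation=cv2.INTER_CUBIC))
E
```

```text
time: 5.77
position: [0.5796, 0.059, 0.1543]
ee_rot: [2.733, 1.546, 0.005]
force: [-0.4, -0.3, -0.8]
gripper_width: 0.0206
0.0726
[0.57857169 0.05902736 0.15304682] [-0.72564332  0.2244512  -0.63629359]
[[316.2, 286.3], [316.5, 230.7], [316.4, 243.0], [337.9, 223.4], [294.8, 223.5], [336.4, 214.2]]
```

View pics/c5.png

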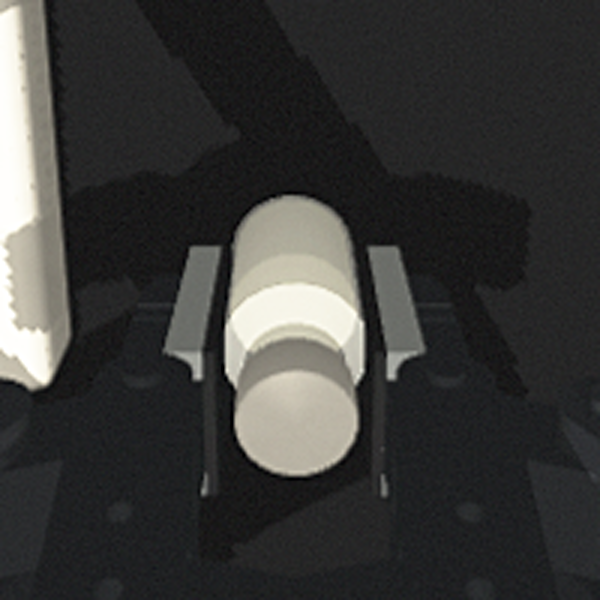

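```bash
python3 -m crank '[[[0,0,-3.3],0,1.6],[[0,0,-3.5],0,1.6],[[0,0,-3],0,1.6],[[-3,0.2,0],0,1.6],[[-4,0.27,0],0,1.6],[[-4,0.27,0],0,1.6],[[-4,0.27,0],0,1.6],[[-4,0.27,0],0,1.6],[[-4,0.27,0],0,1.6],[[-3,0.2,0],0,1.6],[[-2,0.15,0],0,1.6]]' && python3 -m crank '[[[0,0,2],0,1.6],[[0,0,3],0,1.6],[[0,0,1],0,1.6],[[0,0,0],0,1.6],[[0,0,0],0,1.6],[[0,0,0],0,1.6]]'
cat > v.py <<'E'
from h import *
from scipy.spatial.transform import Rotation as Ro
import sys
def look(n,L=.0882,rim=(.4505,-.1901)):
    o=env.observe();w=env.camera_info("wrist");im=env.grab_frame("wrist");cv2.imwrite(f"pics/{n}.png",im[:,:,::-1]);np.savez(f"pics/{n}.npz",p=o["position"],r=o["ee_rot"],**w)
    T=Ro.from_rotvec(o["ee_rot"]).as_matrix();print(o["time"],o["position"].round(4),T.round(4).tolist(),o["force"].round(2),o["gripper_width"])
    print("cap at",proj(w,[o["position"]+T@[0,0,L-.054]]),"rim",proj(w,[[*rim,.048]]));return im,w,o
def tool(o,X): return Ro.from_rotvec(o["r"]).as_matrix().T@(X-o["p"])
def capoff(o,uv,L=.0882):   # where the ray meets tool-z plane of the cap
    T=Ro.from_rotvec(o["r"]).as_matrix();c,d=ray(o,uv);c=T.T@(c-o["p"]);d=T.T@d;return c+d*(L-.054-c[2])/d[2]
E
python3 - <<'E'
from v import *
im,w,o=look("w5")
c=im[100:360,190:450,::-1];cv2.imwrite("pics/c6.png",cv2.resize(c,(598,598),interpolation=cv2.INTER_CUBIC))
E
```

```text
time: 6.73
position: [0.4481, -0.1926, 0.2492]
ee_rot: [-2.733, -1.543, 0.005]
force: [1.2, 0.6, -0.1]
gripper_width: 0.021
time: 7.23
position: [0.4509, -0.1908, 0.1908]
ee_rot: [-2.734, -1.547, 0.0]
force: [0.3, -0.2, -0.4]
gripper_width: 0.021
7.2333 [ 0.4509 -0.1908  0.1908] [[0.5149, 0.8573, -0.0003], [0.8573, -0.5149, 0.0002], [-0.0, -0.0003, -1.0]] [ 0.28 -0.17 -0.36] 0.020960247106319767
cap at [[317.78412623 290.28438009]] rim [[318.19063436 201.67709643]]
```

View pics/c6.png

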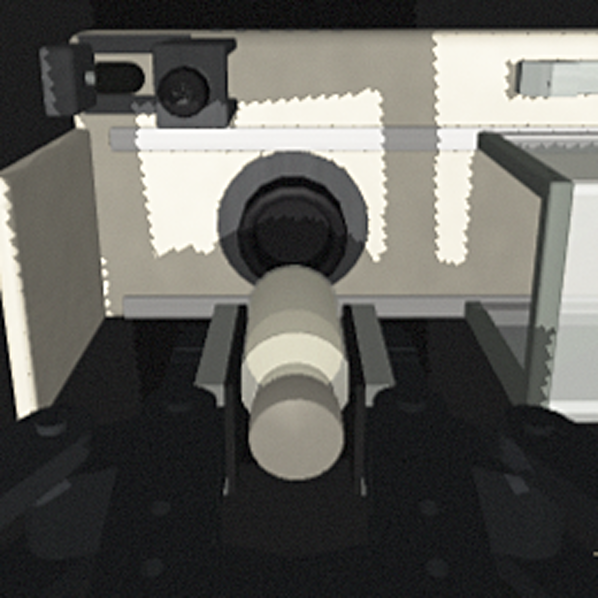

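Run:
```python
from v import *
o=dict(np.load("pics/w5.npz"));g=cv2.cvtColor(cv2.imread("pics/w5.png"),cv2.COLOR_BGR2GRAY).astype(int)
for r in (192,198,204): print(r,"L284",g[r-1:r+2,284:304].mean(0).astype(int),"R330",g[r-1:r+2,330:352].mean(0).astype(int))
for c in (312,317,322): print(c,"rows164",g[164:200,c-1:c+2].mean(1).astype(int))
cap=capoff(o,(318.7,289.1));print("cap tool",cap)
print("rim tool meas",tool(o,onz(o,(317.3,200),.048)),"old",tool(o,np.array([.4505,-.1901,.048])))
P=tool(o,onz(o,(317.3,200),.048))
th=np.linspace(0,2*np.pi,8,endpoint=False)
T=Ro.from_rotvec(o["r"]).as_matrix()
for rr,z in ((.018,.048),(.013,.048)):
    X=np.array([onz(o,(317.3,200),.048)+T@[rr*np.cos(t),rr*np.sin(t),0] for t in th]);print(rr,proj(o,X).round(1).tolist())
```

```text
192 L284 [180  91  90  91  93  94  97  97  98 100 101  62  28  35  44  52  49  41
  35  30] R330 [ 31  31  35  38  45  44  39  23  27  85  97  94  94  97  97  97  96  94
  82 122 246 246]
198 L284 [158  79  90  93  90  94  97 100 100  73  34  32  42  44  36  32  20  19
  24  25] R330 [ 25  32  34  21  30  38  37  36  38  26  39  92  96  98  97  95  97  93
  87  68 233 248]
204 L284 [210 111  54  53  52  55  55  56  61  38  22  24  25  24  20  17  16  11
  19  22] R330 [ 26  26  17  13  16  21  26  23  22  18  21  51  55  58  75  86  74  77
  83 150 247 245]
312 rows164 [246 186  99  91  98  98  99  98  98  97  98 103  76  30  13  12  13  35
  63  76  65  44  31  31  40  41  43  42  42  41  31  24  25  27  25  26]
317 rows164 [247 173  86  97  99  98  99  98  98  98  99 104  72  21  12  17   9  38
  68  75  58  38  32  37  42  42  43  42  44  44  35  29  27  26  27  29]
322 rows164 [245 197 110  93 100 101 100  99 100 100 102 104  85  40  11  17  10  32
  62  72  61  44  31  31  40  44  42  42  43  41  31  25  24  26  29  25]
cap tool [ 0.0003628  -0.00054192  0.0342    ]
rim tool meas [-0.00029453 -0.00196585  0.14275576] old [ 0.00036131 -0.00066452  0.14275531]
0.018 [[341.8, 200.0], [334.3, 216.2], [317.3, 222.7], [300.3, 216.2], [292.8, 200.0], [299.7, 183.3], [317.3, 176.2], [334.9, 183.3]]
0.013 [[335.0, 200.0], [329.7, 211.7], [317.3, 216.5], [305.0, 211.7], [299.6, 200.0], [304.7, 188.0], [317.3, 182.9], [329.9, 188.0]]
```

```bash
python3 -m crank '[[[-0.09,0.09,1.5],0,1.6],[[0,0,1.5],0,1.6],[[0,0,1],0,1.6],[[0,0,0.8],0,1.6],[[0,0,0],0,1.6],[[0,0,0],0,1.6],[[0,0,0],0,1.6]]'
python3 - <<'E'
from v import *
im,w,o=look("w6")
c=im[140:320,228:408,::-1];c=np.clip(c.astype(float)*1.8,0,255).astype(np.uint8);cv2.imwrite("pics/c7.png",cv2.resize(c,(594,594),interpolation=cv2.INTER_CUBIC))
E
```

```text
time: 7.87
position: [0.4516, -0.1922, 0.1436]
ee_rot: [2.733, 1.547, 0.001]
force: [0.3, -0.8, 0.2]
gripper_width: 0.0207
7.8667 [ 0.4516 -0.1922  0.1436] [[0.5148, 0.8573, 0.0014], [0.8573, -0.5148, -0.0008], [0.0001, 0.0016, -1.0]] [ 0.31 -0.77  0.16] 0.020700854274181578
cap at [[317.80412851 290.19032589]] rim [[319.80224525 224.63205219]]
```

View pics/c7.png

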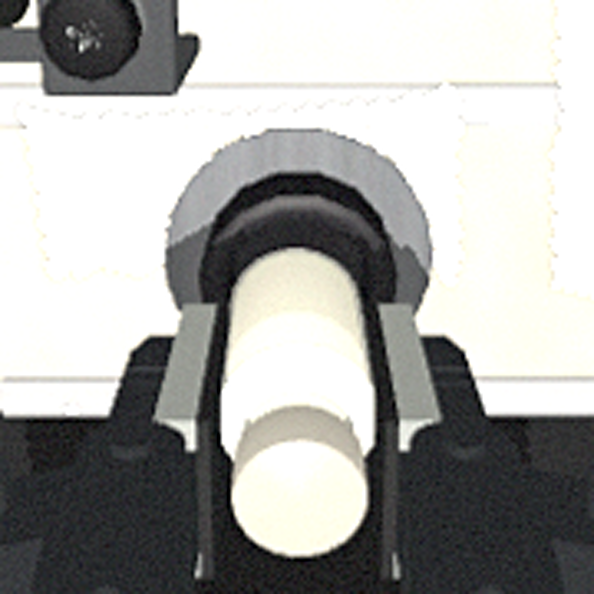

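```bash
python3 -m crank '[[[0,0,0.5],0,1.6],[[0,0,0.5],0,1.6],[[0,0,0.3],0,1.6],[[0,0,0.3],0,1.6],[[0,0,0],0,1.6],[[0,0,0],0,1.6]]'; python3 -m crank '[[[0,0,0.1],0,1.6],[[0,0,0.1],0,1.6],[[0,0,0],0,1.6]]';python3 -m crank '[[[0,0,0.1],0,1.6],[[0,0,0],0,1.6]]'
```

```text
time: 8.42
position: [0.4509, -0.1919, 0.1265]
ee_rot: [-2.734, -1.547, 0.001]
force: [-1.2, -0.4, -1.1]
gripper_width: 0.021
time: 8.67
position: [0.451, -0.192, 0.1247]
ee_rot: [-2.734, -1.547, 0.0]
force: [-0.9, 0.1, -0.4]
gripper_width: 0.0212
time: 8.83
position: [0.451, -0.192, 0.1238]
ee_rot: [-2.734, -1.547, 0.0]
force: [0.2, 0.3, -0.5]
gripper_width: 0.0211
```

```bash
python3 -m crank '[[[0,0,0.1],0,1.6],[[0,0,0],0,1.6]]';python3 -m crank '[[[0,0,0.1],0,1.6],[[0,0,0],0,1.6]]'
```

```text
time: 9.0
position: [0.4511, -0.1921, 0.1232]
ee_rot: [2.734, 1.547, 0.0]
force: [0.3, 0.9, 3.2]
gripper_width: 0.0211
time: 9.17
position: [0.4512, -0.1921, 0.1231]
ee_rot: [2.733, 1.547, 0.001]
force: [-1.9, 1.2, 13.1]
gripper_width: 0.0208
```

```bash
python3 -m crank '[[[0,0,-0.1],0,1.6],[[0,0,0],0,1.6],[[0,0,0],0,3.2],[[0,0,0],0,3.2],[[0,0,0],0,3.2],[[0,0,0],0,3.2],[[0,0,-0.5],0,3.2],[[0,0,-1.5],0,3.2],[[0,0,-3],0,3.2],[[0,0,-3],0,3.2],[[0,0,0],0,3.2],[[0,0,0],0,3.2]]';  python3 - <<'E'
from v import *
im,w,o=look("w7")
cap=np.array([.4511,-.192,.089]);print("expected cap",proj(w,[cap]))
for d in env.silhouettes("wrist","vial"): print(d["confidence"],d["extent"])
c=im[140:300,228:408,::-1];cv2.imwrite("pics/c8.png",cv2.resize(c,(720,640)[:2] if 0 else (672,598),interpolation=cv2.INTER_CUBIC))
g=cv2.cvtColor(im,cv2.COLOR_RGB2GRAY);b=(g>90).astype(np.uint8)
u,v=proj(w,[cap])[0].astype(int);print(u,v)
for r in range(v-40,v+24,4): print(r,''.join('%4d'%x for x in g[r,u-22:u+23:3]))
E
```

```text
time: 10.17
position: [0.4522, -0.1926, 0.2048]
ee_rot: [2.731, 1.545, 0.004]
force: [-0.1, -0.4, -0.4]
gripper_width: 0.0322
10.1667 [ 0.4522 -0.1926  0.2048] [[0.515, 0.8572, 0.0044], [0.8572, -0.515, -0.0023], [0.0003, 0.005, -1.0]] [-0.14 -0.44 -0.41] 0.032204183141980716
cap at [[317.78829559 290.23994787]] rim [[319.28298491 192.42761041]]
expected cap [[317.60252633 213.09530881]]
0.62 [303.5, 180.0, 332.8, 225.6]
317 213
173  102 100 104  34   4  33  70  71  69  70  39  12  15 103  99
177  100 107  20  48  66  47  30  79  77  59  33  54  56  12  94
181   98  45  49  45  78 140 144 142 143 139 137  65  35  53   8
185  101  32  36  74 136 139 158 178 154 151 140 133  44  38  42
189   85  43  32 115 157 155 184 205 207 187 171 135  68  26  36
193   72  42  13 145 216 218 217 217 218 217 217 195  93  10  40
197   61  18   5 220 216 223 181 157 151 191 218 212 172  15  36
201   57  26  17 203 220 110 107 117 119 132 104 215 169  17  20
205   50  61   5 161 100 162 173 174 169 163 147 101 160   8  52
209  156  48  51 167 154 156 160 163 159 153 150 146 153  52  50
213  161 162 129  44 153 150 150 152 149 151 149 150  41 106 158
217  143 140 138 141 144 145 147 150 149 148 146 145 138 137 138
221  146 150 149 148 147 144 146 146 143 143 145 147 146 151 149
225  146 145 145 148 146 150 146 147 146 148 147 148 150 149 150
229   24  17  17  14  15  15  19  17  22  13  20  22  11  15  18
233   17  21  17  23  12  17  18  14  22  17  23  19  19  18  16
```

```bash
python3 -m crank '[[[0,0,-3],0,0],[[3,-0.1,0],0,0],[[3.8,-0.1,0],0,0],[[3.8,-0.1,0],0,0],[[3.6,0,0],0,0],[[0,0,1],0,0],[[0,0,2],0,0],[[0,0,1.4],0,0],[[0,0,0.9],0,0],[[0,0,0],0,0],[[0,0,0],0,0],[[0,0,0],0,0]]' 30
python3 - <<'E'
from v import *
import fit
o=env.observe();w=env.camera_info("wrist");im=env.grab_frame("wrist");cv2.imwrite("pics/w8.png",im[:,:,::-1])
m=(.47635,-.12056,-.5416);print(o["position"].round(4),fit.inm(m,o["position"]),o["force"],o["gripper_width"])
T=Ro.from_rotvec(o["ee_rot"]).as_matrix();print(proj(w,np.array([o["position"]+T@np.array(p) for p in ((0,0,.0726),(-.0145,0,.06))])),proj(w,m2w(m,[(.0135,.0362,.136),(.0135,.0432,.136)])))
c=im[100:400,140:500,::-1];cv2.imwrite("pics/c9.png",cv2.resize(c,(720,600)))
E
```

```text
time: 11.27
position: [0.5217, -0.0692, 0.1799]
ee_rot: [2.735, 1.546, -0.0]
force: [-0.4, 0.4, 0.0]
gripper_width: -0.0001
[ 0.5217 -0.0692  0.1799] [0.01235526 0.0674208 ] [-0.36392348  0.37293653  0.00920926] -0.0001372381883846789
[[317.7137289  245.92329359]
 [287.37008231 257.99203348]] [[244.81740848 279.0341968 ]
 [261.16924836 279.02692863]]
```

```bash
python3 -m crank '[[[-0.3,0,0],0,0],[[-0.3,0,0],0,0],[[-0.3,0,0],0,0],[[-0.3,0,0],0,0]]'; python3 -m crank '[[[-0.35,0,0],0,0],[[-0.4,0,0],0,0],[[-0.4,0,0],0,0],[[-0.4,0,0],0,0],[[-0.4,0,0],0,0]]'; python3 -m crank '[[[-0.4,0,0],0,0],[[-0.4,0,0],0,0],[[-0.4,0,0],0,0],[[-0.4,0,0],0,0],[[-0.4,0,0],0,0],[[-0.3,0,0],0,0]]'
```

```text
time: 11.65
position: [0.5154, -0.0794, 0.1803]
ee_rot: [2.734, 1.546, 0.001]
force: [0.7, 1.4, -0.2]
gripper_width: -0.0001
time: 12.07
position: [0.5054, -0.0961, 0.18]
ee_rot: [2.734, 1.547, 0.001]
force: [1.0, 1.0, 0.9]
gripper_width: 0.0
time: 12.57
position: [0.4934, -0.116, 0.1799]
ee_rot: [2.734, 1.547, 0.0]
force: [1.0, 1.5, 1.5]
gripper_width: -0.0
```

```bash
python3 -m crank '[[[-0.25,0,0],0,0],[[-0.2,0,0],0,0],[[-0.2,0,0],0,0],[[-0.2,0,0],0,0]]'; python3 -m crank '[[[-0.2,0,0],0,0],[[-0.2,0,0],0,0],[[-0.2,0,0],0,0],[[-0.2,0,0],0,0]]';python3 - <<'E'
from fit import *
w=dict(np.load("pics/w1.npz"));m=(.47635,-.12056,-.5416)
for z in (.05,.06,.07): print(z,inm(m,onz(w,(345+50/3.404,90+98/3.404),z)), inm(m,onz(w,(205+340/4.6,90+120/4.6),z)))
print(inm(m,env.observe()["position"]))
E
```

```text
time: 12.9
position: [0.4892, -0.1229, 0.1798]
ee_rot: [2.734, 1.547, 0.0]
force: [2.0, 0.4, 0.9]
gripper_width: -0.0003
time: 13.23
position: [0.4849, -0.1297, 0.1798]
ee_rot: [-2.734, -1.547, 0.0]
force: [2.0, 1.2, -0.1]
gripper_width: 0.0004
0.05 [-0.03546218 -0.00571585] [-0.03788058 -0.0893765 ]
0.06 [-0.03601592 -0.00706363] [-0.03835974 -0.08814427]
0.07 [-0.03656967 -0.00841141] [-0.0388389  -0.08691203]
[ 0.01208526 -0.00343029]
```

```bash
python3 -m crank '[[[-0.2,0,0],0,0],[[-0.2,0,0],0,0],[[-0.2,0,0],0,0],[[-0.2,0,0],0,0],[[-0.2,0,0],0,0],[[-0.2,0,0],0,0]]'; python3 -m crank '[[[-0.15,0,0],0,0],[[-0.15,0,0],0,0],[[-0.15,0,0],0,0]]';python3 -m crank '[[[-0.15,0,0],0,0],[[-0.15,0,0],0,0]]'
```

```text
time: 13.73
position: [0.4787, -0.14, 0.1798]
ee_rot: [-2.734, -1.547, 0.0]
force: [1.3, 0.7, 0.6]
gripper_width: 0.0001
time: 13.98
position: [0.4764, -0.1438, 0.1798]
ee_rot: [-2.734, -1.547, 0.0]
force: [2.2, 1.5, 0.4]
gripper_width: -0.0001
time: 14.15
position: [0.4749, -0.1464, 0.1798]
ee_rot: [-2.734, -1.547, 0.0]
force: [2.7, 0.9, 0.8]
gripper_width: -0.0003
```

```bash
python3 -m crank '[[[-0.15,0,0],0,0],[[-0.15,0,0],0,0]]';python3 -m crank '[[[-0.15,0,0],0,0],[[-0.15,0,0],0,0]]';python3 -m crank '[[[-0.1,0,0],0,0],[[-0.1,0,0],0,0]]'
```

```text
time: 14.32
position: [0.4733, -0.149, 0.1798]
ee_rot: [-2.734, -1.547, 0.0]
force: [1.4, 0.1, -0.0]
gripper_width: 0.0003
time: 14.48
position: [0.4718, -0.1516, 0.1798]
ee_rot: [-2.734, -1.547, 0.0]
force: [2.3, 0.7, -1.4]
gripper_width: 0.0002
time: 14.65
position: [0.4707, -0.1533, 0.1798]
ee_rot: [-2.734, -1.547, 0.0]
force: [1.5, 1.4, -0.6]
gripper_width: -0.0
```

```bash
for i in 1; do python3 -m crank '[[[-0.1,0,0],0,0],[[-0.1,0,0],0,0],[[-0.1,0,0],0,0]]';python3 -m crank '[[[-0.1,0,0],0,0],[[-0.1,0,0],0,0],[[-0.1,0,0],0,0]]'; done
```

```text
time: 14.9
position: [0.4692, -0.1558, 0.1798]
ee_rot: [-2.734, -1.547, 0.0]
force: [1.4, 0.7, -0.2]
gripper_width: 0.0001
time: 15.15
position: [0.4677, -0.1584, 0.1798]
ee_rot: [-2.734, -1.547, 0.0]
force: [1.3, -0.4, -0.3]
gripper_width: -0.0003
```

Run:
```python
from fit import *
m=(.47635,-.12056,-.5416);S=env.camera_info("scene");D=env.camera_info("side")
p=inm(m,env.observe()["position"]);print(p,env.observe()["force"])
for n,c in (("scene",S),("side",D)):
    im=env.grab_frame(n);cv2.imwrite(f"pics/{n}9.png",im[:,:,::-1]);print(n,[(d["confidence"],d["extent"]) for d in env.silhouettes(n,"guard_handle")])
    print("pred handle",proj(c,m2w(m,[(.0135,y,.12) for y in (.0362,p[1]-.0215)])))
im=env.grab_frame("wrist");cv2.imwrite("pics/w9.png",im[:,:,::-1])
for t in ("guard","pawl"):print([(d["confidence"],d["extent"]) for d in env.silhouettes("wrist",t)])
```

```text
[ 0.01211127 -0.03687766] [ 1.32495378 -0.38497626 -0.34215108]
scene [(0.91, [266.8, 215.1, 314.4, 254.7])]
pred handle [[256.51003144 226.72090956]
 [291.6905087  217.13460765]]
side [(0.55, [307.8, 184.2, 336.1, 220.8]), (0.34, [314.5, 248.9, 333.0, 262.2])]
pred handle [[331.80740737 176.31840979]
 [321.65916357 188.5629728 ]]
[(0.79, [180.0, 132.3, 371.4, 296.6])]
[(0.71, [190.8, 133.5, 212.6, 155.5]), (0.47, [179.4, 130.9, 377.4, 296.4])]
```

```bash
python3 -m crank '[[[-0.1,0,0],0,0],[[-0.1,0,0],0,0],[[-0.1,0,0],0,0]]';python3 -m crank '[[[-0.1,0,0],0,0],[[-0.1,0,0],0,0]]';python3 -m crank '[[[-0.1,0,0],0,0],[[-0.1,0,0],0,0]]'
```

```text
time: 15.75
position: [0.466, -0.1606, 0.1797]
ee_rot: [-2.734, -1.546, 0.0]
force: [1.3, 3.7, 0.3]
gripper_width: -0.0003
time: 15.92
position: [0.4655, -0.1613, 0.1797]
ee_rot: [-2.733, -1.544, -0.004]
force: [3.9, 8.3, -0.3]
gripper_width: -0.0001
time: 16.08
position: [0.4647, -0.1627, 0.1798]
ee_rot: [-2.733, -1.544, -0.005]
force: [3.7, 8.7, -0.3]
gripper_width: 0.0003
```

```bash
python3 -m crank '[[[-0.1,0,0],0,0],[[-0.1,0,0],0,0],[[-0.1,0,0],0,0]]';python3 -m crank '[[[-0.1,0,0],0,0],[[-0.1,0,0],0,0]]';python3 -m crank '[[[-0.1,0,0],0,0],[[-0.1,0,0],0,0]]'
```

```text
time: 16.33
position: [0.4633, -0.1651, 0.1798]
ee_rot: [-2.733, -1.544, -0.005]
force: [4.2, 9.0, -1.0]
gripper_width: 0.0003
time: 16.5
position: [0.4619, -0.1673, 0.1797]
ee_rot: [-2.733, -1.545, -0.003]
force: [1.5, 4.7, -1.1]
gripper_width: 0.0001
time: 16.67
position: [0.4603, -0.17, 0.1797]
ee_rot: [-2.733, -1.547, 0.0]
force: [-0.4, 2.3, -0.2]
gripper_width: -0.0002
```

```bash
python3 -m crank '[[[-0.1,0,0],0,0],[[-0.1,0,0],0,0]]';python3 -m crank '[[[-0.1,0,0],0,0],[[-0.1,0,0],0,0]]';python3 -m crank '[[[-0.1,0,0],0,0],[[-0.1,0,0],0,0]]'
```

```text
time: 16.83
position: [0.4591, -0.172, 0.1797]
ee_rot: [-2.734, -1.547, 0.001]
force: [-0.1, 2.7, -1.1]
gripper_width: -0.0001
time: 17.0
position: [0.4581, -0.1739, 0.1797]
ee_rot: [-2.734, -1.547, 0.001]
force: [-0.9, 1.1, 0.3]
gripper_width: -0.0
time: 17.17
position: [0.4577, -0.1762, 0.18]
ee_rot: [2.733, 1.546, -0.0]
force: [0.5, -0.4, 0.2]
gripper_width: 0.0002
```

```bash
python3 -m crank '[[[-0.1,0,0],0,0],[[-0.1,0,0],0,0]]';python3 - <<'E'
from fit import *
m=(.47635,-.12056,-.5416);o=env.observe();print(inm(m,o["position"]),inm((0,0,m[2]),o["force"]))
E
```

```text
time: 17.33
position: [0.4566, -0.1777, 0.18]
ee_rot: [2.734, 1.546, 0.0]
force: [0.2, 0.8, -0.7]
gripper_width: -0.0002
[ 0.0125283  -0.05912919] [-0.24349077  0.74397864]
```

```bash
python3 -m crank '[[[-0.1,0,0],0,0],[[0,0,0],0,0]]';python3 -m crank '[[[-0.1,0,0],0,0],[[0,0,0],0,0]]';python3 -m crank '[[[-0.05,0,0],0,0],[[0,0,0],0,0]]'
python3 - <<'E'
from fit import *
m=(.47635,-.12056,-.5416);o=env.observe();print(inm(m,o["position"]),inm((0,0,m[2]),o["force"]))
E
```

```text
time: 17.5
position: [0.4562, -0.1781, 0.18]
ee_rot: [2.734, 1.546, 0.001]
force: [0.8, 1.0, -0.5]
gripper_width: -0.0002
time: 17.67
position: [0.456, -0.1785, 0.18]
ee_rot: [-2.735, -1.546, -0.003]
force: [2.9, 3.5, 1.1]
gripper_width: -0.0003
time: 17.83
position: [0.4559, -0.1787, 0.18]
ee_rot: [-2.734, -1.546, -0.003]
force: [4.5, 4.2, -0.5]
gripper_width: -0.0001
[ 0.01245944 -0.06035674] [1.69581209 5.94796661]
```

```bash
python3 -m crank '[[[-0.05,0,0],0,0],[[-0.05,0,0],0,0],[[0,0,0],0,0]]';python3 -m crank '[[[-0.05,0,0],0,0],[[0,0,0],0,0]]'
python3 - <<'E'
from fit import *
m=(.47635,-.12056,-.5416);o=env.observe();print(inm(m,o["position"]),inm((0,0,m[2]),o["force"]))
S=env.camera_info("scene");im=env.grab_frame("wrist");cv2.imwrite("pics/w10.png",im[:,:,::-1])
print([(d["confidence"],d["extent"]) for d in env.silhouettes("wrist","pawl")])
E
```

```text
time: 18.08
position: [0.4556, -0.1792, 0.18]
ee_rot: [-2.734, -1.546, -0.004]
force: [4.7, 6.5, -0.3]
gripper_width: -0.0002
time: 18.25
position: [0.4554, -0.1794, 0.18]
ee_rot: [-2.734, -1.546, -0.005]
force: [4.4, 6.9, -0.3]
gripper_width: -0.0002
[ 0.01242251 -0.06121939] [0.22214249 8.20555449]
[]
```

```bash
python3 -m crank '[[[-0.05,0,0],0,0],[[0,0,0],0,0]]';python3 -m crank '[[[-0.05,0,0],0,0],[[0,0,0],0,0]]'
python3 - <<'E'
from fit import *
m=(.47635,-.12056,-.5416);o=env.observe();print(inm(m,o["position"]),inm((0,0,m[2]),o["force"]))
E
```

```text
time: 18.52
position: [0.4553, -0.1797, 0.18]
ee_rot: [-2.734, -1.545, -0.006]
force: [4.3, 8.2, -0.2]
gripper_width: -0.0
time: 18.68
position: [0.4552, -0.1799, 0.18]
ee_rot: [-2.734, -1.545, -0.006]
force: [5.4, 7.9, 1.0]
gripper_width: 0.0002
[ 0.01245911 -0.06179054] [0.51791431 9.53855318]
```

```bash
python3 -m crank '[[[-0.05,0,0],0,0],[[-0.05,0,0],0,0],[[0,0,0],0,0]]'; python3 -m crank '[[[0.1,0,0],0,0],[[0.1,0,0],0,0],[[0,0,0],0,0]]'; python3 -m crank '[[[0.1,0,0],0,0],[[0,0,0],0,0]]';python3 -m crank '[[[0.1,0,0],0,0],[[0.1,0,0],0,0],[[0,0,0],0,0]]'
```

```text
time: 18.93
position: [0.4549, -0.1804, 0.18]
ee_rot: [-2.734, -1.544, -0.007]
force: [6.5, 10.3, 1.3]
gripper_width: -0.0001
time: 19.18
position: [0.4554, -0.1794, 0.18]
ee_rot: [-2.734, -1.546, -0.004]
force: [4.4, 7.2, 0.3]
gripper_width: 0.0
time: 19.35
position: [0.4557, -0.1789, 0.18]
ee_rot: [-2.734, -1.547, -0.003]
force: [3.9, 5.3, 0.1]
gripper_width: 0.0005
time: 19.6
position: [0.4562, -0.1781, 0.1799]
ee_rot: [2.734, 1.547, 0.0]
force: [2.1, 2.4, 0.5]
gripper_width: -0.0
```

```bash
python3 -m crank '[[[0.2,0,0],0,0],[[0.2,0,0],0,0],[[0,0,0],0,0]]'; python3 -m crank '[[[0.6,0,0],0,0],[[1.2,0,0],0,0],[[1,0,0],0,0],[[0,0,-1.5],0,0],[[0,0,-3],0,0],[[0,0,-3],0,0],[[0,0,-3],0,0],[[0,0,-2],0,0],[[-2.5,0,0],0,0],[[-2,0,0],0,0],[[0,0,0],0,0],[[0,0,0],0,0]]'
python3 - <<'E'
from fit import *
m=(.47635,-.12056,-.5416);o=env.observe();print(inm(m,o["position"]),o["position"])
w=env.camera_info("wrist");im=env.grab_frame("wrist");cv2.imwrite("pics/w11.png",im[:,:,::-1]);np.savez("pics/w11.npz",**w)
for n in("scene","side"):
    c=env.grab_frame(n);cv2.imwrite(f"pics/{n}11.png",c[:,:,::-1])
    print(n,[(d["confidence"],d["extent"]) for d in env.silhouettes(n,"guard_handle")])
for t in ("pawl","guard_handle","vial"): print(t,[(d["confidence"],d["extent"]) for d in env.silhouettes("wrist",t)])
print(proj(w,m2w(m,[(-.036,-.101,.083),(-.036,-.101,.089),(.0135,-.0606-.0215,.136)])))
E
```

```text
time: 19.85
position: [0.4577, -0.1746, 0.1797]
ee_rot: [-2.734, -1.547, 0.001]
force: [-0.7, -0.4, 0.0]
gripper_width: -0.0001
time: 20.85
position: [0.4493, -0.1888, 0.3049]
ee_rot: [-2.735, -1.545, -0.001]
force: [-0.6, 0.3, -1.2]
gripper_width: -0.0003
[ 0.01197861 -0.07238345] [ 0.44930007 -0.18875935  0.30491103]
scene [(0.94, [278.2, 208.3, 325.1, 254.5]), (0.41, [213.1, 205.3, 335.1, 296.0])]
side [(0.77, [304.4, 186.2, 335.0, 221.2])]
pawl [(0.51, [253.9, 118.8, 367.1, 219.7]), (0.49, [281.8, 119.9, 289.4, 130.1])]
guard_handle [(0.87, [253.0, 119.5, 366.4, 221.1])]
vial []
[[287.10302689 127.27691879]
 [286.48300698 127.82292814]
 [305.74553603 194.04832441]]
```

Run:
```python
import cv2,numpy as np
w=cv2.imread("pics/w11.png")[95:235,240:400];s=cv2.imread("pics/side11.png")[165:235,285:365];a=cv2.imread("pics/scene11.png")[195:300,205:345];b=cv2.imread("pics/scene9.png")[195:300,205:345]
r=lambda i,W,H:cv2.resize(i,(W,H),interpolation=cv2.INTER_CUBIC)
top=np.hstack([r(w,400,350),r(s,400,350)]);bot=np.hstack([r(a,333,250),r(b,333,250),np.zeros((250,134,3),np.uint8)])
cv2.imwrite("pics/last.png",np.vstack([top,bot]))
```

```text
(no output)
```

View pics/last.png

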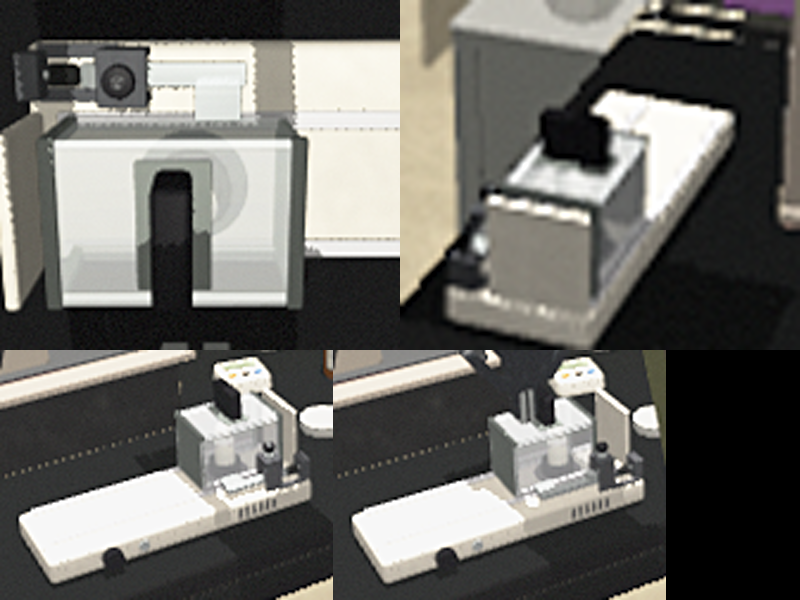

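Run:
```python
import cv2,numpy as np
i9,i11,i0=[cv2.cvtColor(cv2.imread(f"pics/scene{k}.png"),cv2.COLOR_BGR2GRAY).astype(int) for k in (9,11,0)]
x=205+int(268/333*140);y=195+int(98/250*105);print(x,y)
for n,i in (("0",i0),("9",i9),("11",i11)):
    print(n);print(i[y-9:y+10,x-4:x+6])
```

```text
317 236
0
[[ 48  41  96 159 162 159 158 160 155 161]
 [ 51  44  96 158 162 158 158 158 155 156]
 [ 52  44  96 156 161 159 159 156 157 159]
 [ 55  44  99 159 163 158 156 157 158 161]
 [ 48  41  97 161 165 160 160 159 160 158]
 [ 42  35  90 161 169 165 163 163 159 156]
 [ 73  35  65 131 144 131 126 162 164 158]
 [255 255 174  74 107 119  69 127 159 161]
 [252 255 200  49  78 114  54  81 156 162]
 [248 255 225  72  22  34  16 101 157 160]
 [254 255 252 107  13   8  55 137 161 160]
 [242 213 185 181 150 140 195 139 148 161]
 [128 109 107 178 176 176 196 130 127 148]
 [106  85 134 127 135 142 120 131 135 117]
 [111  45 101 137 143 136 117 112 110  76]
 [113  53  56 104 122 112  82  65  70  56]
 [109  55  62  59  72  73  75  72  69  58]
 [137  54  70  79  77  79  77  76  73  66]
 [159  52  71 108  89  76  75  80  77  75]]
9
[[135  98 100 156 161 157 159 157 157 159]
 [147 105  99 156 160 156 158 156 155 157]
 [145 104  93 154 162 158 158 159 158 157]
 [144 103  92 155 162 157 157 157 157 159]
 [148 108  87 156 164 160 161 157 159 159]
 [153 107  93 161 170 167 168 161 161 158]
 [153 110  8
[... 668 characters left out ...]
86 152 102]
 [143 139 156 179 181 178 179 184 152 100]
 [143 139 155 178 181 179 178 185 153  99]
 [141 138 155 181 183 185 184 187 153 101]
 [146 139 142 154 177 156 140 185 155  99]
 [176 183 123  82 171 158  76 144 150 104]
 [191 206 110  32 124 142  62  93 142 110]
 [197 206 124  41  24  31  16 118 145 114]
 [186 190 171  77  15   4  52 152 165 120]
 [148 146 150 179 150 140 192 149 155 123]
 [107 125 112 181 176 174 196 126 132 125]
 [ 72  94 134 123 137 139 120 132 137 118]
 [ 76  55 103 134 141 136 115 110 112  87]
 [ 80  63  57 104 120 111  83  65  69  69]
 [ 77  62  63  61  71  73  73  68  76  73]
 [ 81  63  72  78  75  75  76  81  73  74]
 [100  56  65 102  85  78  76  80  78  74]]
```

Run:
```python
from rig import env
print(env.observe()["time"],env.close_job())
```

```text
the job is handed in; nothing more can be done
21.25 None
```

The vial is standing in the mixer's cup and the guard is shut over it on its catch. I handed the job in at 21.3 s with the arm clear of everything.

**Vial:** I picked it up from above and lowered it until it pressed on the cup's floor at about 13 N, then let go. Afterwards its cap showed where a vial standing on the floor should be, 54 mm above it. In the last picture it still stands inside the guard.

**Guard:** I pushed the handle with closed fingers.
- The pawl's roughly 9 N came first, then the low-force ride, then the rubber buffer.
- The push peaked at about 12 N, which I put at about 2.6 mm of buffer compression, under the 4.5 mm crush limit. That figure comes from the force; I did not read the buffer directly.
- After I backed off, the plunger head was at the same height as before the striker arrived, with the striker visibly past the gate. So I take it as clicked in.

**Checks missing or in disagreement:**
- I did not tug the guard to prove it holds.
- I felt no distinct click in the force readings.
- The networks gave poor or no detections of the pawl, and they could not see the vial through the guard, so I judged those from pixels.
- The first estimates of the cup's centre differed by about 2 mm, so I settled it in close-up pictures before lowering the vial.

I moved no other item on the bench, but did not re-measure them at the end.

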